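# Ready the clean-air filling cabinet

### The job

Get the clean-air filling cabinet ready for work: with the fingers, without gripping it, push its clear front window up from beneath its lip until the lip is level with the point of the height marker on the left post, and let go so that the window stays there by itself. Then press the round blower start button, in front of the bar-shaped dial on the cabinet's console, fully in and let it come back, ending clear of everything. Leave the height marker, the jars and the other things standing about where they are.

Things in the scene. Friction and masses are not known exactly. Their poses are not given: they have to be found in the camera images.
- cabinet: fixed bench-top cabinet, 520 mm wide (y), 260 deep, 370 tall (530 at the posts): steel tray floor 50 mm above the table, two 40 mm square guide posts in front (centres at x = 0, y = +240 and -240), clear sides and back, white fan head on top. Origin on the table, middle of the window plane; x points into the cabinet, y to the left as seen by a worker standing in front, z up
- window: the sliding window: clear pane 440 mm wide, 260 mm tall, running vertically in the two guide posts, bottom edge 65 mm above the table when closed, with 240 mm of travel upwards. It is counterweighted: 3 to 6 N moves it up or down, and it stays wherever it is left. Origin at the middle of its bottom edge; axes as the cabinet's
- lip_mid (a point): centre, at mid-width, of the round front bead (7 mm radius) of the window's lip: a level aluminium ledge 7 mm thick standing 47 mm out from the window towards the worker, 390 mm long, a rubber strip on top. The point is 40 mm out from and 50 mm above the window's origin; x into the cabinet, y left along the lip, z up. 115 to 155 mm above the table at the start; in front of the cabinet only the table is beneath it
- mark (a point): tip of the height marker's point. The marker is a steel clip, about 64 x 26 mm, with a black thumbscrew, clamped on the front of the left guide post; its triangular point (25 mm tall at the root) is directed at the left end of the lip. The tip is 210 to 285 mm above the table; the lip is level when point lip_mid has the same height
- start (a joint): travel of the start button, 0 up to 0.006 m fully in; springs back; 5 N takes it fully in
- start_top (a point): centre of the top face of the start button: round plain steel cap 28 mm across in a black housing on the sloping console top, on the side nearer the worker, about 86 mm above the table. z of the point points out of the console face (18 degrees from vertical, leaning towards the worker); the button moves in along -z
- dial: air-speed dial, not used: a black bar-shaped knob 36 mm long, 10 mm wide and 20 mm high on a 42 mm disc, 66 mm up the slope behind the start button. Both sit on the control console, a fixed steel box 150 mm deep (cabinet x -150 to 0) and 90 mm wide (y -360 to -270 mm), outside and in front of the right post, its top sloping from 50 mm high in front to 97 mm at the back. Origin at the centre of the knob's underside
- jar_a: open clear glass preserving jar, 72 mm across, 112 mm tall, mouth 58 mm; origin at the centre of its underside, z up; stands in front of the left part of the window
- jar_b: open clear glass preserving jar, 72 mm across, 112 mm tall, mouth 58 mm; origin at the centre of its underside, z up; stands in front of the right part of the window
- jar_c: closed, filled green glass jar with steel lid, 72 mm across, 108 mm tall; stands to the left in front; origin at the centre of its underside, z up
- jar_d: open clear glass preserving jar, 72 mm across, 112 mm tall, mouth 58 mm; origin at the centre of its underside, z up; stands inside the cabinet
- jar_lid: steel jar lid lying flat on the table, 66 mm across, 12 mm high; origin at the centre of its underside, z up
- funnel: steel jar funnel, 110 mm across the top, 75 mm tall, standing inside the cabinet; origin at the centre of its underside, z up
- spoon: steel spoon 200 mm long lying flat on the table left of the cabinet; origin under its middle, x along it

How it is judged:
By the outcome, as a careful person would: the job done as asked, in the order asked, and still so for the second after the job is handed in, with the robot touching nothing.
It also fails if it takes over 58 s, if anything falls off the work surface, if the arm or the gripper's body presses on something with over 40 N, if the wrist force passes 120 N, or if a joint passes its speed limit or range.

### The arm

A 6-joint arm with a two-finger parallel gripper is mounted at the origin on the work surface. World frame = base frame: x ahead of the robot, y to its left, z up, the work surface at z = 0. Lengths are in m, angles in rad, forces in N, time in s.
With the tool pointing down it reaches from about 0.3 to 0.775 m from the base axis. Payload 14.6 kg.
Tool frame: the origin (TCP) lies at the very end of the fingers, on their centre line; the grasp point (between the pads) lies 19 mm behind it (robot.tcp_to_grasp is the distance from the TCP to the grasp point, in m); z points along the fingers, y is the line along which they close (so a half turn about z gives the same grasp; the last joint's range is limited). The gripper opens to 85 mm and grips with 20 to 120 N. Pads are 22 mm wide; open, the fingers measure 114 mm over their backs; the gripper's body (76 mm by 85 mm) begins 54 mm behind the grasp point. The pads swing forward as they close: fully open they stand 13 mm farther back than shut.
Start: joints at [-1.318, 0.3, 1.521, -0, 1.321, -0.067], TCP at [0.173, -0.522, 0.231] pointing down, gripper open.
Joint ranges: [-3.03, 3.03], [-0.79, 2.21], [0.23, 2.52], [-1.04, 4.18], [0, 3.07], [-2.55, 2.55]. Speed limits (rad/s): [2.22, 2.22, 2.57, 3.14, 3.14, 3.14].

### API

Orientations are given as a rotation vector (axis times angle).
In Python, from workcell import robot, cams gives the robot as it stands. The module is installed in compiled form; this text tells all that it offers.
- The arm moves only by the tool move_arm, never from a script. Its argument "targets" is a list of rows, each a list of 3 entries, a list of its own where there are three numbers: the shift along the tool's x, y, z normalised to -1 to 1, where 1 is 20 cm, then the turn, a rotation vector about the tool's x, y, z normalised to -1 to 1, where 1 is 120 degrees, then the opening in per cent of the stroke, from 0 (shut) to 100 (fully open). In form: [[[tx, ty, tz], [wx, wy, wz], hand], ...]. A call has 1 to 12 rows; each row is the pose to reach, as a shift and turn from the pose commanded when the call began, along the tool's axes at that moment; what a row does not reach only later rows make up. A row lasts 1/8 s, in which the tool goes at most 62.5 mm and 10.7 degrees, less where a joint would pass 70% of its speed; a pose out of reach is approached as far as the arm can. A call with a number of a shift or a turn outside -1 to 1 is refused whole. A call with a gripper value outside its range is refused whole. The fingers move at their own pace and stop on an object; "squeeze" is the grip in N (left out, the last holds). Time passes only in rows, so rows that repeat a pose let the fingers close. It gives the time, the measured TCP pose, the force, the opening and the grip force at its end, in the units of the state.
- robot.state(): the state, without advancing time (a new reading comes with each control period).
- cams.camera(name): name is "scene" or "top"; returns (picture, depth): 400x640x3 uint8, blue, green, red; 400x640 float32, m along the optical axis (not along the pixel's ray), 0 where there is no reading.
- cams.camera_info(name): a dict with "camera_matrix" (3x3 intrinsics, pixels), "view" (4x4, takes a point from world to camera coordinates). Camera axes: x right, y down, z forward; pixel columns grow to the right and rows downward; lengths in m; the calibration is good to about 2 mm. A picture is of the moment at which its call begins. camera_info takes no time and is no camera call.
- robot.hand_in(): hands the job in; it is judged then, once.
The state is a dict: "t": time; "qpos": joint angles; "dq": joint speeds; "joint_torque": joint torques, N m; "eef_pos": TCP position; "tcp_rot": TCP orientation; "force": force on the tool from outside, world axes, zero at the start; "wrist_torque": the same for the moment, N m; "opening": finger opening in m; "gripper_force": force on a finger pad.
Only numpy, scipy, OpenCV 4.12 (cv2) and the standard library are available. Lean on these libraries where they do the work, as an engineer would, in place of code of your own. Each camera call takes 0.05 s, during which the arm holds its last target. There are 200 camera calls.

## Working session

There is one attempt and no reset: what is moved stays moved. The work goes in short steps, Python scripts to look and compute and a tool call to move; the robot and the scene stay as the last step left them, time stands still between calls to the robot, and variables do not carry over. Pictures are saved under pics/ and viewed, at most 10 in all, crops included, and the job is handed in when it is done.

Besides the shell and the picture viewer there is one more tool, called after "Call:" as name([rows], argument=value, ...), one row to a line, values as JSON. move_arm: Moves the arm, as the interface text tells. Its arguments: {"type":"object","properties":{"targets":{"type":"array","items":{"type":"array"}},"squeeze":{"type":"number"}},"required":["targets"]}

```bash
mkdir -p pics; cat > h.py <<'E'
import numpy as np, cv2
from workcell import robot, cams
def snap(n,tag):
    p,d=cams.camera(n); cv2.imwrite(f'pics/{tag}.png',p); np.save(f'{tag}.npy',d); return p,d
def w(n,d,u,v,z=None):
    i=cams.camera_info(n);K=i['camera_matrix'];V=np.linalg.inv(i['view'])
    z=d[int(v),int(u)] if z is None else z
    c=np.array([(u-K[0,2])/K[0,0]*z,(v-K[1,2])/K[1,1]*z,z,1]);return (V@c)[:3]
def proj(n,P):
    i=cams.camera_info(n);c=i['view']@np.append(P,1);q=i['camera_matrix']@c[:3];return q[:2]/q[2]
E
python3 - <<'E'
from h import *
for n in('scene','top'):
    snap(n,n); i=cams.camera_info(n);print(n,i['camera_matrix'],np.linalg.inv(i['view']).round(3))
s=robot.state();print(s)
E
```

```text
scene [[372.77482603   0.         317.40425712]
 [  0.         372.77482603 198.2582057 ]
 [  0.           0.           1.        ]] [[-0.574 -0.778  0.256  0.356]
 [-0.819  0.542 -0.188  0.233]
 [ 0.008 -0.318 -0.948  0.952]
 [ 0.     0.     0.     1.   ]]
top [[420.3776992    0.         322.85159227]
 [  0.         420.3776992  203.83602123]
 [  0.           0.           1.        ]] [[-0.024 -0.998  0.053  0.523]
 [-1.     0.024  0.003  0.062]
 [-0.005 -0.053 -0.999  1.276]
 [ 0.     0.     0.     1.   ]]
{'t': 0.1, 'qpos': array([-1.31759465e+00,  3.00387987e-01,  1.52147902e+00, -2.26748642e-05,
        1.32071005e+00, -6.65731420e-02]), 'dq': array([ 9.39646302e-04, -1.73914425e-03,  7.88773092e-05,  2.89683989e-04,
       -1.42345268e-03, -2.83449290e-04]), 'joint_torque': array([ 2.42299189e-03, -5.44376922e+01, -3.62370694e+01, -8.87820420e-06,
        2.95351267e-03,  8.16476273e-06]), 'eef_pos': array([ 0.17285081, -0.52192564,  0.23081009]), 'tcp_rot': array([-3.10055531e+00, -5.00016712e-01,  1.78381664e-04]), 'force': array([-0.03003977, -0.81716506,  0.38653693]), 'wrist_torque': array([-0.00815285,  0.03825053, -0.00084075]), 'gripper_force': 0.0, 'opening': 0.08514520138338195}
```

View pics/scene.png

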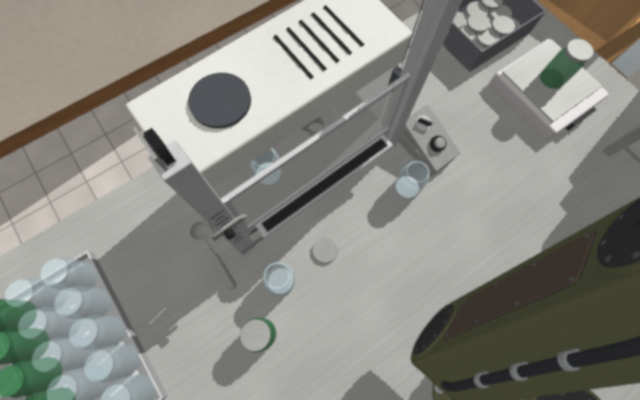

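View pics/top.png

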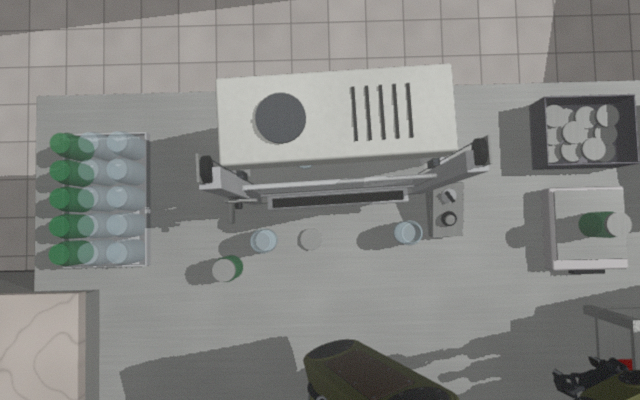

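The scene view shows the lip's rubber strip from about (262,230) to (388,143), the marker near (232,228) and the button at (438,143). In the top view the strip runs from (272,203) to (408,195) and the button is at (449,219). I need enlarged crops to measure from.

```bash
python3 - <<'E'
from h import *
s=cv2.imread('pics/scene.png');t=cv2.imread('pics/top.png')
a=cv2.resize(s[190:270,180:290],None,fx=7,fy=7,interpolation=cv2.INTER_CUBIC)
cv2.imwrite('pics/c1.png',a)
b=cv2.resize(t[140:260,190:490],None,fx=2.6,fy=2.6,interpolation=cv2.INTER_CUBIC)
c=cv2.resize(s[90:190,360:480],None,fx=2.6,fy=2.6,interpolation=cv2.INTER_CUBIC)
o=np.zeros((b.shape[0]+c.shape[0],b.shape[1],3),np.uint8);o[:b.shape[0]]=b;o[b.shape[0]:,:c.shape[1]]=c
cv2.imwrite('pics/c2.png',o)
ds=np.load('scene.npy');dt=np.load('top.npy')
for n,d,u,v in[('scene',ds,270,228),('scene',ds,325,188),('scene',ds,383,147),('top',dt,280,201),('top',dt,340,198),('top',dt,400,195),('scene',ds,438,143),('top',dt,449,219),('top',dt,264,240),('top',dt,408,232),('top',dt,227,268),('top',dt,310,238),('scene',ds,258,333),('scene',ds,232,228),('scene',ds,237,233)]:
    print(n,u,v,w(n,d,u,v).round(4))
E
```

```text
scene 270 228 [0.581  0.1981 0.1308]
scene 325 188 [0.5891 0.0397 0.1284]
scene 383 147 [ 0.5944 -0.1376  0.1309]
top 280 201 [0.5941 0.1833 0.1277]
top 340 198 [0.5983 0.0189 0.1292]
top 400 195 [ 0.6026 -0.1453  0.1286]
scene 438 143 [ 0.5346 -0.2804  0.0886]
top 449 219 [ 0.5342 -0.289   0.0861]
top 264 240 [0.4852 0.246  0.0091]
top 408 232 [ 0.4988 -0.1881  0.0047]
top 227 268 [0.4133 0.3356 0.1068]
top 310 238 [0.488  0.1076 0.0115]
scene 258 333 [0.4084 0.3419 0.1103]
scene 232 228 [0.5879 0.263  0.2571]
scene 237 233 [0.5963 0.263  0.1862]
```

View pics/c1.png

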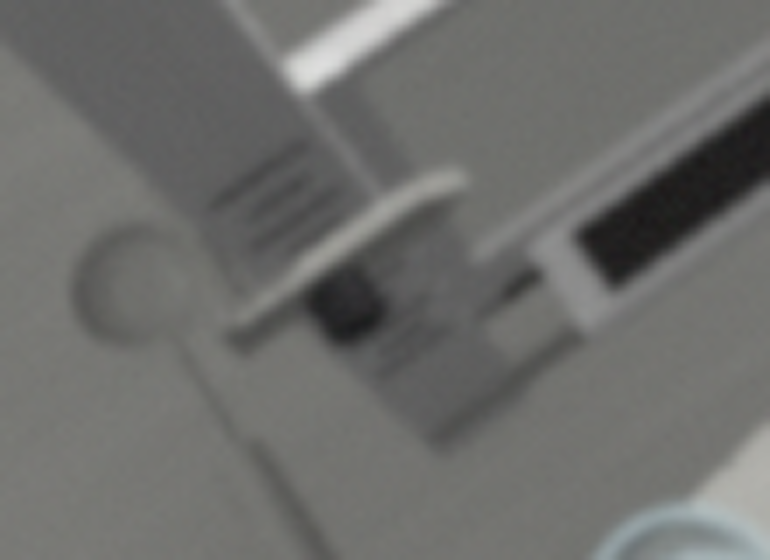

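View pics/c2.png

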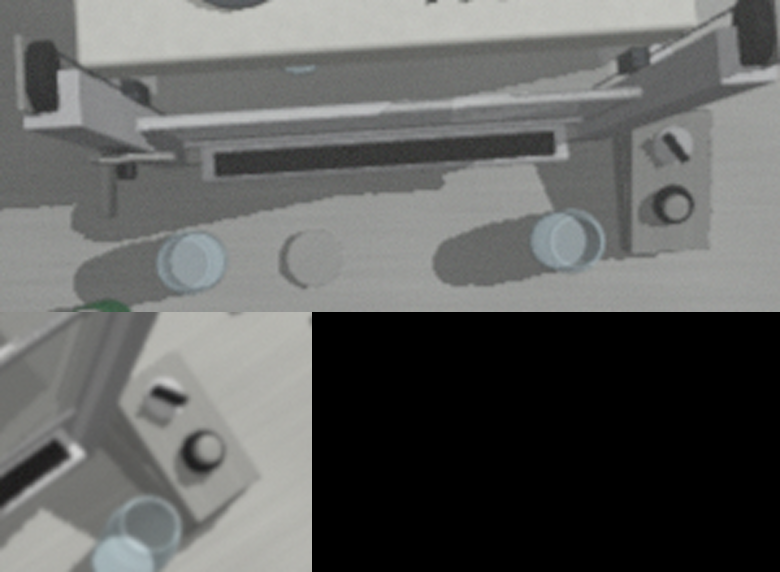

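The scene crop shows the marker clip nearly edge-on, with its tip at about (246,216) in the scene image and its left end at (214,238). The lip's left end is at about (262,236). The top crop shows the button at about (449,219), the jars in front of the window, and the middle of the lip free between y≈0.05 and -0.13, apart from the lid on the table. Next I'll fit the cabinet frame and marker from the depth clouds.

```bash
cat >> h.py <<'E'
def cloud(n,d):
    i=cams.camera_info(n);K=i['camera_matrix'];V=np.linalg.inv(i['view'])
    v,u=np.mgrid[:400,:640];c=np.stack([(u-K[0,2])/K[0,0]*d,(v-K[1,2])/K[1,1]*d,d,np.ones_like(d)],-1)
    return (c@V.T)[...,:3]
E
python3 - <<'E'
from h import *
for n in('scene','top'):
    p=cv2.imread(f'pics/{n}.png');d=np.load(f'{n}.npy');C=cloud(n,d)
    m=(p.max(2)<60)&(abs(C[...,2]-.13)<.02)&(abs(C[...,0]-.59)<.05)&(abs(C[...,1]-.02)<.25)
    k,l,st,_=cv2.connectedComponentsWithStats(m.astype(np.uint8));j=1+st[1:,4].argmax();m=l==j
    P=C[m];c,sz,a=cv2.minAreaRect((P[:,:2]*1000).astype(np.float32))
    pl=np.polyfit(P[:,1],P[:,0],1)
    print(n,m.sum(),'strip ctr',P.mean(0).round(4),c,sz,a,'yaw',np.degrees(np.arctan(-pl[0])),'std z',P[:,2].std())
    # cabinet frame
    th=np.arctan(-pl[0]);R=np.array([[np.cos(th),-np.sin(th)],[np.sin(th),np.cos(th)]])
    X=C.copy();X[...,:2]=(C[...,:2]-P.mean(0)[:2])@R   # relative strip centre
    np.save(f'X{n}.npy',X)
    # button cap
    g=(abs(X[...,1]+.31)<.03)&(X[...,0]<.0)&(X[...,0]>-.12)&(C[...,2]>.08)&(C[...,2]<.13)&(d>0)
    # marker region
    h=(X[...,1]>.17)&(X[...,1]<.30)&(X[...,0]>-.03)&(X[...,0]<.02)&(C[...,2]>.2)&(C[...,2]<.32)&(d>0)
    vs,us=np.nonzero(h)
    print(us.min(),us.max(),vs.min(),vs.max(),len(us))
    o=sorted(zip(us,vs))
    for u,v in o: 
        if n=='top' or u%2==0: print(u,v,(X[v,u]*1000).round().astype(int).tolist(),int(p[v,u].mean()),end=' | ')
    print()
E
```

```text
scene 1230 strip ctr [0.5972 0.0387 0.1304] (597.6920776367188, 29.397445678710938) (21.868816375732422, 353.796630859375) 2.175032377243042 yaw 2.3681042264644057 std z 0.0014314159155867114
208 246 212 240 617
208 228 [19, 259, 279] 113 | 210 224 [8, 249, 320] 94 | 210 227 [18, 255, 280] 102 | 210 228 [18, 256, 278] 107 | 210 229 [15, 257, 280] 108 | 210 231 [12, 259, 279] 113 | 210 236 [5, 264, 278] 115 | 212 223 [8, 245, 320] 95 | 212 224 [8, 247, 315] 95 | 212 225 [7, 248, 313] 94 | 212 226 [8, 249, 306] 94 | 212 229 [13, 254, 280] 98 | 212 230 [12, 255, 279] 103 | 212 231 [9, 256, 281] 107 | 212 232 [9, 257, 278] 110 | 212 233 [7, 258, 280] 112 | 212 234 [6, 259, 278] 116 | 212 235 [4, 260, 279] 118 | 212 236 [2, 261, 279] 111 | 212 237 [1, 262, 278] 99 | 212 238 [-1, 263, 278] 95 | 212 239 [0, 265, 271] 103 | 214 222 [8, 242, 318] 93 | 214 223 [7, 243, 315] 92 | 214 224 [7, 244, 311] 92 | 214 225 [8, 246, 304] 92 | 214 226 [8, 247, 301] 93 | 214 227 [8, 248, 297] 98 | 214 228 [8, 249, 291] 101 | 214 231 [12, 254, 267] 98 | 214 232 [7, 254, 279] 106 | 214 233 [5, 255, 279] 114 
[... 13609 characters left out ...]
 250 201 [1, 215, 257] 114 | 251 195 [19, 220, 213] 84 | 251 196 [17, 220, 212] 85 | 251 197 [14, 220, 214] 88 | 251 198 [7, 210, 274] 111 | 251 199 [4, 210, 275] 140 | 251 200 [2, 210, 276] 143 | 251 201 [1, 213, 256] 105 | 252 196 [17, 219, 201] 83 | 252 198 [7, 207, 273] 108 | 252 199 [4, 208, 272] 135 | 252 200 [2, 207, 276] 145 | 252 201 [1, 212, 252] 104 | 253 198 [7, 206, 270] 111 | 253 199 [4, 205, 272] 138 | 253 200 [2, 206, 272] 144 | 254 198 [6, 203, 270] 110 | 254 199 [4, 204, 269] 136 | 254 200 [2, 203, 270] 142 | 255 198 [6, 201, 269] 108 | 255 199 [4, 201, 268] 134 | 255 200 [2, 202, 267] 141 | 256 198 [6, 199, 266] 101 | 256 199 [4, 199, 267] 121 | 256 200 [2, 199, 266] 131 |
```

Estimates so far:
- **Cabinet yaw:** about 2.4°.
- **Marker:** plate spans z≈253–279 mm with the tip at half height, so the mark is at about 0.266.
- **Lip:** strip top at about 0.130.

Next I'll get the lip profile and the button centre, and write a move-planning helper.

```bash
cat >> h.py <<'E'
from scipy.spatial.transform import Rotation as Ro
def rot(b,a=2.4,g=0):  # b deg below horizontal, azimuth a
    b,a=np.radians([b,a]);z=np.array([np.cos(b)*np.cos(a),np.cos(b)*np.sin(a),-np.sin(b)]);y=np.array([np.sin(a),-np.cos(a),0])
    return Ro.from_matrix(np.c_[np.cross(y,z),y,z])
def plan(*T,s=None):
    s=s or robot.state();R0=Ro.from_rotvec(s['tcp_rot']);p0=s['eef_pos']
    for p,R in T:
        d=R0.inv().apply(np.array(p)-p0)/.2;v=(R0.inv()*R).as_rotvec(degrees=True)/120
        print('T',d.round(3).tolist(),v.round(3).tolist(),'rows>=',round(np.linalg.norm(d)*.2/.0625,1),round(np.linalg.norm(v)*120/10.7,1))
E
python3 - <<'E'
from h import *
for n in('scene','top'):
    X=np.load(f'X{n}.npy');p=cv2.imread(f'pics/{n}.png').mean(2)
    m=(abs(X[...,1])<.12)&(abs(X[...,0])<.04)&(X[...,2]>.07)&(X[...,2]<.16)
    x=X[m][:,0]*1000;z=X[m][:,2]*1000;g=p[m]
    for a in range(-26,34,2):
        k=abs(x-a)<1
        if k.sum()>4:print(a,k.sum(),np.median(z[k]).round(1),g[k].mean().round(),end=' | ')
    print()
    d=np.load(f'{n}.npy');C=cloud(n,d)
    q=(np.hypot(C[...,0]-.5345,C[...,1]+.288)<.022)&(C[...,2]>.079)
    b=q&(p>95);print('cap',b.sum(),np.median(C[b],0).round(4),'all',q.sum(),np.median(C[q],0).round(4),C[b].min(0).round(3),C[b].max(0).round(3))
plan(([.34,-.17,.25],rot(80,0)),)
E
```

```text
-20 61 121.3 114.0 | -18 111 123.6 118.0 | -16 96 125.3 123.0 | -14 92 126.7 117.0 | -12 118 129.0 88.0 | -10 86 130.3 54.0 | -8 74 130.3 37.0 | -6 84 130.3 32.0 | -4 88 130.6 31.0 | -2 84 130.4 31.0 | 0 77 130.5 31.0 | 2 78 130.7 31.0 | 4 84 130.5 31.0 | 6 76 130.4 32.0 | 8 83 130.6 37.0 | 10 79 130.1 53.0 | 12 61 129.9 77.0 | 14 13 125.5 92.0 | 16 79 123.0 108.0 | 18 77 123.1 121.0 | 20 242 130.0 120.0 | 22 78 136.4 128.0 | 24 258 144.8 123.0 | 26 125 147.5 120.0 | 
cap 97 [ 0.535  -0.2882  0.0862] all 132 [ 0.5387 -0.2865  0.0847] [ 0.521 -0.308  0.079] [ 0.555 -0.274  0.093]
-18 52 122.2 109.0 | -16 69 123.7 114.0 | -14 60 124.9 111.0 | -12 72 125.6 91.0 | -10 67 128.9 62.0 | -8 62 129.5 56.0 | -6 61 128.9 56.0 | -4 63 128.9 57.0 | -2 64 129.6 57.0 | 0 62 129.5 57.0 | 2 67 129.4 57.0 | 4 60 129.2 56.0 | 6 63 129.5 57.0 | 8 66 129.3 56.0 | 10 66 129.9 60.0 | 12 67 129.4 80.0 | 14 43 128.7 103.0 | 16 60 122.0 124.0 | 18 66 121.8 129.0 | 20 69 122.3 126.0 | 22 93 134.4 125.0 | 24 59 134.7 122.0 | 26 107 140.0 103.0 | 
cap 71 [ 0.5341 -0.2908  0.0863] all 113 [ 0.5396 -0.289   0.0848] [ 0.523 -0.305  0.079] [ 0.546 -0.278  0.093]
T [1.347, -1.408, -0.095] [-0.014, 0.083, 0.152] rows>= 6.2 1.9
```

Call:
move_arm([
  [[0.3,-0.31,-0.05],[0,0,0.05],0],
  [[0.6,-0.62,-0.08],[0,0.04,0.1],0],
  [[0.95,-0.98,-0.1],[0,0.08,0.15],0],
  [[0.95,-0.98,-0.1],[0,0.08,0.15],0],
])

```text
t: 0.6
eef_pos: [0.2813, -0.296, 0.2499]
tcp_rot: [-3.104, -0.003, -0.258]
force: [0.9, -0.8, 0.5]
opening: 0.012
gripper_force: 0.0
```

```bash
python3 - <<'E'
from h import *
s=robot.state();print(s['t'],s['eef_pos'].round(3),s['qpos'].round(3),s['opening'])
plan(([.40,-.08,.26],rot(65)),)
E
```

```text
0.6 [ 0.281 -0.296  0.25 ] [-0.993 -0.089  1.915  0.162  1.251  0.53 ] 0.011957157935502226
T [0.593, -1.079, 0.077] [-0.007, 0.129, -0.021] rows>= 3.9 1.5
```

Call:
move_arm([
  [[0.3,-0.35,0],[0,0.04,0],0],
  [[0.6,-0.7,0],[0,0.08,0],0],
  [[0.75,-1.0,0.1],[0,0.13,-0.02],0],
  [[0.75,-1.0,0.1],[0,0.13,-0.02],0],
])

```text
t: 1.1
eef_pos: [0.4301, -0.097, 0.2602]
tcp_rot: [-3.042, -0.066, -0.68]
force: [-0.0, -1.8, 1.0]
opening: -0.0005
gripper_force: 0.0
```

```bash
python3 - <<'E'
from h import *
s=robot.state();print(s['t'],s['eef_pos'].round(3),s['qpos'].round(3),s['opening'])
plan(([.44,.02,.24],rot(45)),)
E
```

```text
1.1 [ 0.43  -0.097  0.26 ] [-0.418 -0.192  2.026  0.255  0.93   0.996] -0.0004612579438481725
T [0.023, -0.581, 0.131] [-0.007, 0.165, -0.002] rows>= 1.9 1.9
```

Call:
move_arm([
  [[0.0,-0.3,0.05],[0,0.08,0],0],
  [[0.02,-0.58,0.13],[0,0.165,0],0],
  [[0.02,-0.58,0.13],[0,0.23,0],0],
  [[0.02,-0.58,0.13],[0,0.29,0],0],
  [[0.02,-0.58,0.13],[0,0.29,0],0],
])

```text
t: 1.72
eef_pos: [0.4409, 0.0258, 0.2419]
tcp_rot: [-2.702, -0.079, -1.48]
force: [0.4, 0.3, -0.4]
opening: -0.0004
gripper_force: 0.0
```

```bash
python3 - <<'E'
from h import *
s=robot.state();print(s['t'],s['eef_pos'].round(3),s['qpos'].round(3),Ro.from_rotvec(s['tcp_rot']).as_matrix()[:,2].round(3))
plan(([.44,.02,.17],rot(30)),([.5,.02,.1],rot(30)))
E
```

```text
1.725 [0.441 0.026 0.242] [-0.127 -0.343  2.405  1.134  0.204  0.359] [ 0.84   0.077 -0.537]
T [-0.306, 0.038, 0.187] [-0.02, 0.021, -0.003] rows>= 1.2 0.3
T [-0.44, 0.071, 0.627] [-0.02, 0.021, -0.003] rows>= 2.5 0.3
```

```bash
python3 - <<'E'
from h import *
plan(([.51,.027,.17],rot(25)),([.535,.027,.10],rot(20)),([.54,.027,.086],rot(20)))
E
```

```text
T [-0.117, 0.03, 0.484] [-0.02, 0.063, -0.004] rows>= 1.6 0.7
T [-0.345, 0.049, 0.777] [-0.02, 0.105, -0.005] rows>= 2.7 1.2
T [-0.391, 0.052, 0.836] [-0.02, 0.105, -0.005] rows>= 3.0 1.2
```

Call:
move_arm([
  [[-0.06,0.02,0.24],[-0.01,0.03,0],0],
  [[-0.12,0.03,0.48],[-0.02,0.065,0],0],
  [[-0.23,0.04,0.63],[-0.02,0.085,0],0],
  [[-0.345,0.05,0.78],[-0.02,0.105,-0.005],0],
  [[-0.39,0.05,0.835],[-0.02,0.105,-0.005],0],
  [[-0.39,0.05,0.835],[-0.02,0.105,-0.005],0],
])

```text
t: 2.48
eef_pos: [0.5015, 0.0708, 0.164]
tcp_rot: [-2.478, -0.112, -1.661]
force: [1.1, 0.7, 0.9]
opening: 0.0002
gripper_force: 0.0
```

```bash
python3 - <<'E'
from h import *
s=robot.state();print(s['t'],s['eef_pos'].round(4),s['qpos'].round(3),Ro.from_rotvec(s['tcp_rot']).as_matrix()[:,2].round(3))
plan(([.575,.027,.086],rot(20)),([.606,.027,.086],rot(20)),([.606,.027,.12],rot(20)))
snap('scene','s2');snap('top','t2')
E
```

```text
2.475 [0.5015 0.0708 0.164 ] [-0.027  0.117  2.402  2.783  0.589 -1.254] [ 0.912  0.17  -0.372]
T [-0.215, 0.305, 0.443] [-0.063, 0.018, -0.021] rows>= 1.9 0.8
T [-0.155, 0.327, 0.584] [-0.063, 0.018, -0.021] rows>= 2.2 0.8
T [0.002, 0.313, 0.521] [-0.063, 0.018, -0.021] rows>= 1.9 0.8
```

View pics/s2.png

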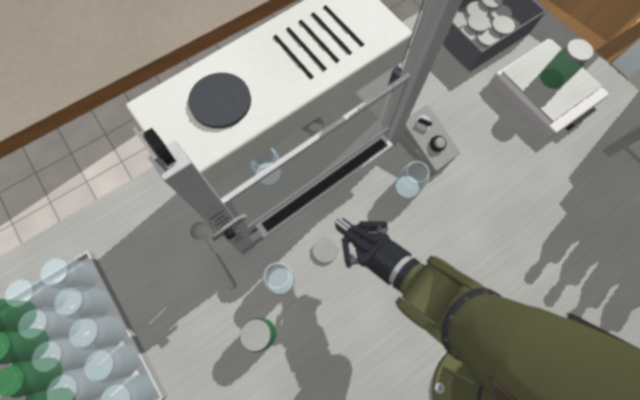

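The arm has passed the wrist flip (q4≈2.8). The fingertip is at about (342,222), in front of the lip, clear of the jars and the lid. I'll lower it to below lip height while it's still in front.

```bash
python3 - <<'E'
from h import *
plan(([.52,.03,.125],rot(20)),([.535,.027,.086],rot(20)))
E
```

```text
T [-0.121, 0.233, 0.121] [-0.063, 0.022, -0.022] rows>= 0.9 0.8
T [-0.271, 0.277, 0.26] [-0.063, 0.022, -0.022] rows>= 1.5 0.8
```

Call:
move_arm([
  [[-0.12,0.23,0.12],[-0.06,0.02,-0.02],0],
  [[-0.2,0.26,0.19],[-0.06,0.02,-0.02],0],
  [[-0.27,0.28,0.26],[-0.06,0.02,-0.02],0],
  [[-0.27,0.28,0.26],[-0.06,0.02,-0.02],0],
])

```text
t: 3.08
eef_pos: [0.5361, 0.0275, 0.0898]
tcp_rot: [-2.543, -0.059, -1.779]
force: [0.7, -0.1, -0.7]
opening: -0.0003
gripper_force: 0.0
```

```bash
python3 - <<'E'
from h import *
s=robot.state();print(s['t'],s['eef_pos'].round(4),s['qpos'].round(3),Ro.from_rotvec(s['tcp_rot']).as_matrix()[:,2].round(3))
plan(([.57,.027,.086],rot(20)),([.606,.027,.086],rot(20)),([.606,.027,.11],rot(20)))
E
```

```text
3.075 [0.5361 0.0275 0.0898] [-0.072  0.438  2.331  2.982  0.852 -1.5  ] [ 0.938  0.053 -0.343]
T [0.04, 0.011, 0.166] [-0.006, 0.0, -0.002] rows>= 0.5 0.1
T [0.102, 0.021, 0.334] [-0.006, 0.0, -0.002] rows>= 1.1 0.1
T [0.215, 0.02, 0.293] [-0.006, 0.0, -0.002] rows>= 1.2 0.1
```

Call:
move_arm([
  [[0.03,0.01,0.17],[0,0,0],0],
  [[0.06,0.01,0.25],[0,0,0],0],
  [[0.1,0.02,0.335],[0,0,0],0],
  [[0.1,0.02,0.335],[0,0,0],0],
])

```text
t: 3.58
eef_pos: [0.6066, 0.0266, 0.0879]
tcp_rot: [-2.541, -0.059, -1.785]
force: [-0.1, 0.4, 0.1]
opening: 0.0001
gripper_force: 0.0
```

```bash
python3 - <<'E'
from h import *
s=robot.state();print(s['t'],s['eef_pos'].round(4),s['force'])
plan(*[([.606,.027,z],rot(20)) for z in(.1,.11,.15,.2)])
E
```

```text
3.575 [0.6066 0.0266 0.0879] [-0.0669631   0.39407045  0.13887648]
T [0.056, -0.002, -0.023] [-0.005, -0.002, -0.001] rows>= 0.2 0.1
T [0.103, -0.003, -0.04] [-0.005, -0.002, -0.001] rows>= 0.4 0.1
T [0.291, -0.004, -0.108] [-0.005, -0.002, -0.001] rows>= 1.0 0.1
T [0.527, -0.006, -0.193] [-0.005, -0.002, -0.001] rows>= 1.8 0.1
```

Call:
move_arm([
  [[0.04,0,-0.015],[0,0,0],0],
  [[0.08,0,-0.03],[0,0,0],0],
  [[0.12,0,-0.045],[0,0,0],0],
  [[0.16,0,-0.06],[0,0,0],0],
  [[0.2,0,-0.075],[0,0,0],0],
  [[0.24,0,-0.09],[0,0,0],0],
  [[0.29,0,-0.108],[0,0,0],0],
  [[0.29,0,-0.108],[0,0,0],0],
])

```text
t: 4.58
eef_pos: [0.6056, 0.0258, 0.1489]
tcp_rot: [-2.543, -0.058, -1.786]
force: [-0.2, 1.3, -0.1]
opening: -0.0001
gripper_force: 0.0
```

```bash
cat >> h.py <<'E'
def look(tag):
    for n in('scene','top'):
        p,d=snap(n,tag+n);C=cloud(n,d);th=np.radians(2.37);c,s=np.cos(th),np.sin(th)
        o=[.5972,.0387] if n=='scene' else [.596,.0273]
        x=C[...,:2]-o;X=np.stack([x[...,0]*c+x[...,1]*s,-x[...,0]*s+x[...,1]*c],-1);z=C[...,2]
        m=(abs(X[...,0])<.008)&(abs(X[...,1])<.16)&(z>.11)&(z<.3)&(p.max(2)<75)
        zz=z[m];zm=np.median(zz);k=abs(zz-zm)<.006;yy=X[...,1][m][k]
        print(n,k.sum(),'strip z',zm.round(4),zz[k].mean().round(4),'lip',(zz[k].mean()-.011).round(4),np.polyfit(yy,zz[k],1).round(4))
        # marker plate top
        q=(X[...,0]>.0005)&(X[...,0]<.006)&(X[...,1]>.207)&(X[...,1]<.222)&(z>.27)&(z<.29)
        print('  plate top',q.sum(),np.median(z[q]).round(4),'-> mark',(np.median(z[q])-.013).round(4))
E
python3 - <<'E'
from h import *
s=robot.state();print(s['t'],s['eef_pos'].round(4),s['force'])
look('a')
plan(*[([.606,.027,z],rot(20)) for z in(.2,.235)])
E
```

```text
4.575 [0.6056 0.0258 0.1489] [-0.18910328  1.26162801 -0.14831578]
scene 970 strip z 0.1871 0.1871 lip 0.1761 [0.0007 0.1871]
  plate top 21 0.2786 -> mark 0.2656
top 759 strip z 0.186 0.186 lip 0.175 [-0.0012  0.186 ]
  plate top 13 0.2771 -> mark 0.2641
T [0.242, -0.009, -0.086] [-0.004, -0.001, -0.001] rows>= 0.8 0.1
T [0.407, -0.01, -0.146] [-0.004, -0.001, -0.001] rows>= 1.4 0.1
```

Call:
move_arm([
  [[0.04,0,-0.014],[0,0,0],0],
  [[0.085,0,-0.03],[0,0,0],0],
  [[0.13,0,-0.046],[0,0,0],0],
  [[0.175,0,-0.062],[0,0,0],0],
  [[0.22,0,-0.078],[0,0,0],0],
  [[0.265,0,-0.094],[0,0,0],0],
  [[0.31,0,-0.11],[0,0,0],0],
  [[0.345,0,-0.122],[0,0,0],0],
  [[0.36,0,-0.128],[0,0,0],0],
  [[0.37,0,-0.131],[0,0,0],0],
  [[0.375,0,-0.133],[0,0,0],0],
  [[0.375,0,-0.133],[0,0,0],0],
])

```text
t: 6.18
eef_pos: [0.6058, 0.0255, 0.2275]
tcp_rot: [-2.545, -0.058, -1.784]
force: [-6.9, 0.5, -5.0]
opening: 0.0
gripper_force: 3.2
```

```bash
python3 - <<'E'
from h import *
s=robot.state();print(s['t'],s['eef_pos'].round(4),s['force'])
look('b');look('c')
E
```

```text
6.175 [0.6058 0.0255 0.2275] [-6.91413138  0.53076793 -4.9674531 ]
scene 1161 strip z 0.2656 0.2655 lip 0.2545 [0.0007 0.2655]
  plate top 21 0.2787 -> mark 0.2657
top 875 strip z 0.2644 0.2644 lip 0.2534 [-0.0018  0.2644]
  plate top 14 0.2766 -> mark 0.2636
scene 1158 strip z 0.2656 0.2656 lip 0.2546 [2.000e-04 2.656e-01]
  plate top 21 0.2789 -> mark 0.2659
top 870 strip z 0.2646 0.2645 lip 0.2535 [-0.0017  0.2645]
  plate top 14 0.2765 -> mark 0.2635
```

Call:
move_arm([
  [[0.015,0,-0.005],[0,0,0],0],
  [[0.03,0,-0.011],[0,0,0],0],
  [[0.04,0,-0.015],[0,0,0],0],
  [[0.048,0,-0.017],[0,0,0],0],
  [[0.048,0,-0.017],[0,0,0],0],
  [[0.048,0,-0.017],[0,0,0],0],
])

```text
t: 7.12
eef_pos: [0.6059, 0.0254, 0.2377]
tcp_rot: [-2.545, -0.058, -1.784]
force: [-5.8, 1.5, -3.2]
opening: -0.0001
gripper_force: 3.1
```

```bash
python3 - <<'E'
from h import *
s=robot.state();print(s['t'],s['eef_pos'].round(4),s['force'])
look('d');look('e')
E
```

```text
7.125 [0.6059 0.0254 0.2377] [-5.81004813  1.49873918 -3.23998971]
scene 1186 strip z 0.2759 0.2759 lip 0.2649 [-2.000e-04  2.759e-01]
  plate top 20 0.2784 -> mark 0.2654
top 891 strip z 0.2748 0.2747 lip 0.2637 [-0.0014  0.2747]
  plate top 14 0.2767 -> mark 0.2637
scene 1195 strip z 0.2758 0.2758 lip 0.2648 [0.0004 0.2758]
  plate top 19 0.2789 -> mark 0.2659
top 897 strip z 0.2748 0.2748 lip 0.2638 [-0.0004  0.2748]
  plate top 13 0.2766 -> mark 0.2636
```

Lip and mark agree to about 0.5 mm in both cameras. I'll release it downward and slightly back, then retreat.

```bash
python3 - <<'E'
from h import *
s=robot.state();p=s['eef_pos'];R=Ro.from_rotvec(s['tcp_rot'])
plan(*[(p+d,R) for d in([-.002,0,-.007],[-.005,0,-.02],[-.05,0,-.02],[-.11,0,-.02])],([.47,-.03,.22],rot(30)))
E
```

```text
T [-0.036, -0.0, 0.003] [0.0, 0.0, 0.0] rows>= 0.1 0.0
T [-0.103, -0.001, 0.011] [0.0, 0.0, 0.0] rows>= 0.3 0.0
T [-0.179, -0.012, -0.201] [0.0, 0.0, 0.0] rows>= 0.9 0.0
T [-0.282, -0.027, -0.482] [0.0, 0.0, 0.0] rows>= 1.8 0.0
T [-0.318, 0.243, -0.621] [-0.004, -0.084, -0.001] rows>= 2.4 0.9
```

Call:
move_arm([
  [[-0.015,0,0.001],[0,0,0],0],
  [[-0.036,0,0.003],[0,0,0],0],
  [[-0.07,0,0.007],[0,0,0],0],
  [[-0.103,0,0.011],[0,0,0],0],
  [[-0.14,-0.006,-0.1],[0,0,0],0],
  [[-0.18,-0.012,-0.2],[0,0,0],0],
  [[-0.23,-0.02,-0.34],[0,0,0],0],
  [[-0.28,-0.027,-0.48],[0,0,0],0],
  [[-0.28,-0.027,-0.48],[0,0,0],0],
])

```text
t: 8.45
eef_pos: [0.4956, 0.0254, 0.2172]
tcp_rot: [-2.546, -0.058, -1.784]
force: [0.2, -0.4, 0.8]
opening: -0.0002
gripper_force: 0.0
```

```bash
python3 - <<'E'
from h import *
s=robot.state();print(s['t'],s['eef_pos'].round(4),s['force'],s['qpos'].round(3))
look('f');look('g')
plan(([.44,-.08,.24],rot(45)),([.44,-.17,.25],rot(72)))
s=cv2.imread('pics/gscene.png');cv2.imwrite('pics/c3.png',cv2.resize(s[170:260,190:310],None,fx=6,fy=6,interpolation=cv2.INTER_CUBIC))
E
```

```text
8.45 [0.4956 0.0254 0.2172] [ 0.17082796 -0.44812555  0.76386866] [-0.087 -0.061  2.412  2.837  0.447 -1.336]
scene 1191 strip z 0.2758 0.2758 lip 0.2648 [0.0005 0.2758]
  plate top 21 0.2788 -> mark 0.2658
top 899 strip z 0.2749 0.2747 lip 0.2637 [-0.0017  0.2747]
  plate top 14 0.2762 -> mark 0.2632
scene 1188 strip z 0.2758 0.2758 lip 0.2648 [0.001  0.2758]
  plate top 21 0.2786 -> mark 0.2656
top 894 strip z 0.2747 0.2747 lip 0.2637 [-0.0008  0.2747]
  plate top 14 0.2757 -> mark 0.2627
T [0.001, 0.511, -0.333] [-0.004, -0.209, -0.0] rows>= 2.0 2.3
T [0.043, 0.96, -0.372] [-0.005, -0.434, 0.001] rows>= 3.3 4.9
```

View pics/c3.png

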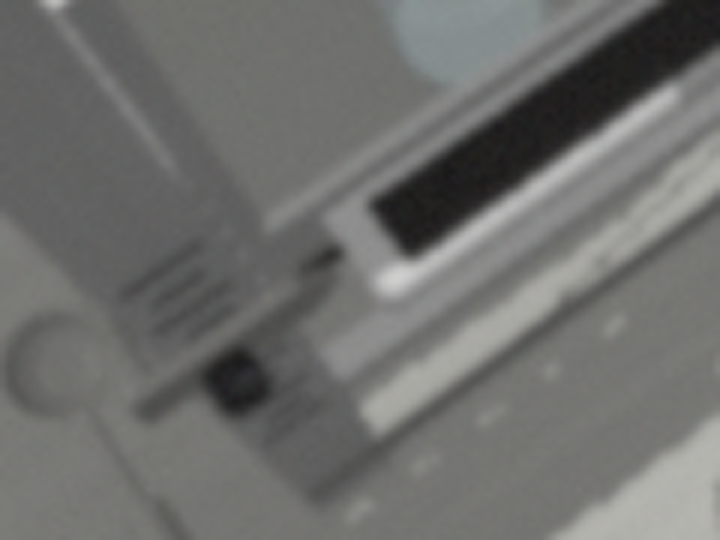

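The window stays put by itself, and the lip's left end is level with the marker point (crop (330,260)). Now I'll head for the button.

Call:
move_arm([
  [[0.0,0.15,-0.2],[0,-0.04,0],0],
  [[0.0,0.35,-0.33],[0,-0.12,0],0],
  [[0.0,0.51,-0.34],[0,-0.21,0],0],
  [[0.02,0.65,-0.35],[0,-0.29,0],0],
  [[0.03,0.8,-0.36],[0,-0.36,0],0],
  [[0.04,0.96,-0.37],[-0.005,-0.434,0],0],
  [[0.04,0.96,-0.37],[-0.005,-0.434,0],0],
  [[0.04,0.96,-0.37],[-0.005,-0.434,0],0],
])

```text
t: 9.65
eef_pos: [0.4429, -0.1576, 0.2493]
tcp_rot: [-2.915, -0.125, -0.98]
force: [1.7, 1.4, -0.2]
opening: -0.0004
gripper_force: 0.0
```

```bash
python3 - <<'E'
from h import *
s=robot.state();print(s['t'],s['eef_pos'].round(4),s['force'],s['qpos'].round(3),Ro.from_rotvec(s['tcp_rot']).as_matrix()[:,2].round(3))
R=rot(72);n=-R.as_matrix()[:,2];b=np.array([.5345,-.2895,.0863])
plan((b+.09*n,R),(b+.02*n,R),(b+.005*n,R))
E
```

```text
9.65 [ 0.4429 -0.1576  0.2493] [ 1.72038279  1.40247499 -0.20203263] [-0.649 -0.142  2.076  0.63   0.822  0.49 ] [ 0.6    0.086 -0.795]
T [-0.018, 0.706, 0.442] [-0.027, -0.16, 0.016] rows>= 2.7 1.8
T [-0.134, 0.724, 0.772] [-0.027, -0.16, 0.016] rows>= 3.4 1.8
T [-0.159, 0.728, 0.843] [-0.027, -0.16, 0.016] rows>= 3.6 1.8
```

Call:
move_arm([
  [[0.08,0.3,0.0],[-0.01,-0.08,0],0],
  [[0.04,0.6,0.2],[-0.027,-0.16,0.016],0],
  [[-0.018,0.706,0.44],[-0.027,-0.16,0.016],0],
  [[-0.018,0.706,0.44],[-0.027,-0.16,0.016],0],
  [[-0.018,0.706,0.44],[-0.027,-0.16,0.016],0],
])

```text
t: 10.28
eef_pos: [0.5081, -0.2887, 0.1734]
tcp_rot: [-3.093, -0.066, -0.501]
force: [-0.1, 0.9, 1.9]
opening: -0.0001
gripper_force: 0.0
```

```bash
python3 - <<'E'
from h import *
s=robot.state();print(s['t'],s['eef_pos'].round(4),s['force'],s['qpos'].round(3),Ro.from_rotvec(s['tcp_rot']).as_matrix()[:,2].round(3))
R=rot(72);n=-R.as_matrix()[:,2];b=np.array([.5345,-.2895,.0863])
plan((b+.015*n,R),(b+.006*n,R),(b-.007*n,R))
E
```

```text
10.275 [ 0.5081 -0.2887  0.1734] [-0.09124088  0.86056052  1.90854744] [-0.666  0.306  1.686  0.262  0.92   0.726] [ 0.315  0.014 -0.949]
T [-0.012, 0.01, 0.38] [-0.001, -0.003, 0.0] rows>= 1.2 0.0
T [-0.012, 0.01, 0.425] [-0.001, -0.003, 0.0] rows>= 1.4 0.0
T [-0.013, 0.01, 0.49] [-0.001, -0.003, 0.0] rows>= 1.6 0.0
```

Next I'll approach to about 13 mm above the cap and take one look from there.

Call:
move_arm([
  [[-0.005,0.005,0.15],[0,0,0],0],
  [[-0.012,0.01,0.3],[0,0,0],0],
  [[-0.012,0.01,0.39],[0,0,0],0],
  [[-0.012,0.01,0.39],[0,0,0],0],
])

```text
t: 10.78
eef_pos: [0.5305, -0.2895, 0.0986]
tcp_rot: [-3.093, -0.067, -0.501]
force: [-0.5, 0.2, 0.4]
opening: -0.0003
gripper_force: 0.0
```

```bash
python3 - <<'E'
from h import *
s=robot.state();print(s['t'],s['eef_pos'].round(4),s['force'])
p,_=snap('scene','h');q,_=snap('top','h2')
a=cv2.resize(p[100:180,380:480],None,fx=4,fy=4,interpolation=cv2.INTER_CUBIC);b=cv2.resize(q[180:260,400:500],None,fx=4,fy=4,interpolation=cv2.INTER_CUBIC)
cv2.imwrite('pics/c4.png',np.hstack([a,b]))
t=s['eef_pos'];print(proj('scene',t),proj('top',t),proj('scene',[.5345,-.2895,.0863]),proj('top',[.5345,-.2895,.0863]))
E
```

```text
10.775 [ 0.5305 -0.2895  0.0986] [-0.49547152  0.19650185  0.39843825]
[442.98137973 140.56795831] [450.53740108 220.2775889 ] [440.40870681 141.61113172] [449.19121981 218.90523088]
```

View pics/c4.png

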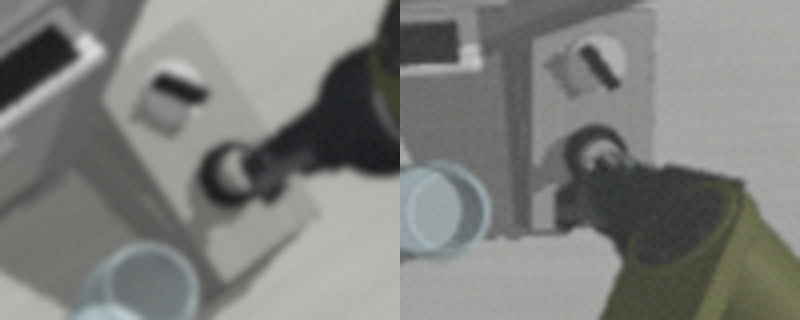

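The fingers are lined up above the cap in both views, with the TCP projecting at (443,141) in the scene image. I'll press.

Call:
move_arm([
  [[0,0,0.03],[0,0,0],0],
  [[0,0,0.055],[0,0,0],0],
  [[0,0,0.075],[0,0,0],0],
  [[0,0,0.085],[0,0,0],0],
  [[0,0,0.085],[0,0,0],0],
])

```text
t: 11.5
eef_pos: [0.5358, -0.2896, 0.0819]
tcp_rot: [-3.093, -0.066, -0.501]
force: [-1.5, -0.1, 4.3]
opening: 0.0002
gripper_force: 2.3
```

Call:
move_arm([
  [[0,0,0.01],[0,0,0],0],
  [[0,0,0.015],[0,0,0],0],
  [[0,0,0.015],[0,0,0],0],
])

```text
t: 11.88
eef_pos: [0.5363, -0.2898, 0.0811]
tcp_rot: [-3.093, -0.067, -0.501]
force: [-23.0, 5.4, 31.2]
opening: -0.0001
gripper_force: 18.2
```

Call:
move_arm([
  [[0,0,-0.015],[0,0,0],0],
  [[0,0,-0.025],[0,0,0],0],
  [[0,0,-0.025],[0,0,0],0],
])

```text
t: 12.25
eef_pos: [0.5351, -0.2896, 0.0838]
tcp_rot: [-3.093, -0.066, -0.501]
force: [0.2, 0.1, 3.5]
opening: 0.0003
gripper_force: 1.7
```

The spring line extrapolates to about 5 N at the hard stop, so the button went fully in. I'll withdraw along the normal and check.

Call:
move_arm([
  [[0,0,-0.05],[0,0,0],0],
  [[0,0,-0.2],[0,0,0],0],
  [[0,0,-0.5],[0,0,0],0],
  [[-0.1,0,-0.75],[0,0,0],0],
  [[-0.2,0,-0.75],[0,0,0],0],
  [[-0.2,0,-0.75],[0,0,0],0],
  [[-0.2,0,-0.75],[0,0,0],0],
])

```text
t: 13.12
eef_pos: [0.4502, -0.2932, 0.2133]
tcp_rot: [-3.093, -0.066, -0.5]
force: [-0.7, 0.2, 0.1]
opening: -0.0002
gripper_force: 0.0
```

```bash
python3 - <<'E'
from h import *
s=robot.state();print(s['t'],s['eef_pos'].round(4),s['force'])
look('z')
E
```

```text
13.125 [ 0.4502 -0.2932  0.2133] [-0.69065199  0.16991924  0.12789015]
scene 1188 strip z 0.2758 0.2758 lip 0.2648 [2.000e-04 2.758e-01]
  plate top 20 0.2789 -> mark 0.2659
top 895 strip z 0.2747 0.2747 lip 0.2637 [-1.000e-04  2.747e-01]
  plate top 14 0.276 -> mark 0.263
```

View pics/zscene.png

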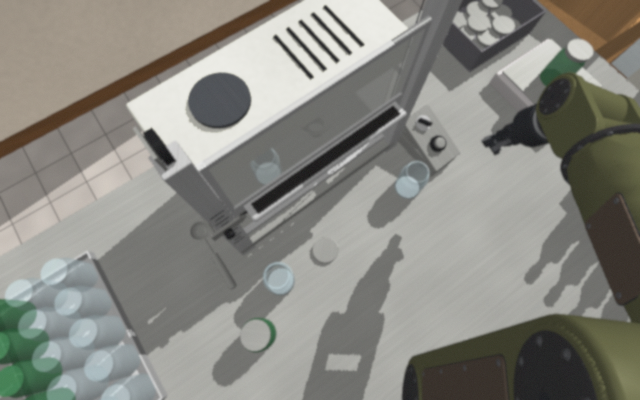

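The window is up at the marker, the jars and lid haven't moved, the button at (438,143) is free, and the gripper at (490,145) is clear of everything. I'm handing in.

```bash
python3 -c "from workcell import robot;print(robot.hand_in())"
```

```text
the job is handed in; nothing more can be done
None
```

The window stays up by itself with its lip level with the marker point (within about 1 mm by both cameras). The start button was pressed to its stop and released, the arm ended clear of everything, and I handed the job in at about 13 s.

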